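# Put the bench rover into recovery with its two-button chord

### The job

Put the rover into recovery mode: with a fingertip push its blue-tipped toggle lever right over to the far side, away from the robot; then press the two yellow buttons all the way down together, one fingertip on each, keep both down for three seconds, and let both go. Do not push in the small red power button between them, never push down one yellow button alone, and leave the brass standoff, spare wheel, screw jar and screwdriver where they are; nothing is to be grasped or lifted.

Things in the scene. Friction and masses are not known exactly. Their poses are not given: they have to be found in the camera images.
- rover: Small four-wheeled rover fixed in an orange cradle; it cannot move. Origin on the bench under its middle, z up, its length along its own y. Clear acrylic deck 200 (x) by 290 (y) mm, top 110 mm above the bench. On it stand the button console and the toggle block, side by side along y, either one on either side, each slightly turned. The wheels reach 113 mm out in x.
- console: Grey console fixed on the deck, 60 (x) by 112 (y) by 22 (z) mm; origin in the middle of its underside, on the deck top. The two yellow buttons stand on it at y = +32 mm and y = -32 mm (64 mm apart), the small red power button between them at y = 0, all at x = 0.
- amber_a_top (a point): Centre of the top face of the yellow button at the console's +y side, 46 mm above the deck when up; moves down with it. Cap 26 mm in diameter, standing 12 mm out of a black round housing 42 mm in diameter and 12 mm high.
- amber_b_top (a point): The same for the yellow button at the console's -y side.
- amber_a (a joint): How far the yellow button at +y is pushed down, m: 0 up, 0.008 fully down. Spring: starts to give at 1.2 N, fully down at 4 N; it springs back up when let go.
- amber_b (a joint): The same for the yellow button at -y.
- power_top (a point): Centre of the top face of the red power button, 16 mm in diameter, standing 8 mm above the console's top, so 16 mm lower than the yellow tops.
- power (a joint): How far the red power button is pushed in, m: 0 out, 0.004 fully in; a light spring (0.8 to 2.4 N). It must stay out.
- toggle_base: Grey block of the toggle, fixed on the deck, 70 (x) by 50 (y) by 25 (z) mm; origin in the middle of its underside, on the deck top. The lever swings in the block's x-z plane, from -x (towards the robot) to +x (away from it).
- toggle_pivot (a point): Middle of the lever's hinge axis, which runs along the block's y, 22 mm above the deck top. A steel hub of 13 mm radius surrounds it.
- toggle_tip (a point): Centre of the blue ball (26 mm in diameter) at the end of the lever, 45 mm from the pivot; the steel stem is 10 mm thick.
- toggle (a joint): Lever angle, rad: 0 leans 0.5 rad to the block's -x, 0.5 upright, 1.0 leans 0.5 rad to +x (the far stop). It stays where it is left; moving it takes about 1.5 N at the ball. It starts between 0 and 0.2.
- standoff: Loose brass standoff standing on the deck near its far long edge, 14 mm thick, 38 mm high, about 30 g; origin at the centre of its foot. Leave it alone.
- spare_wheel: Loose spare wheel lying flat on the mat on the robot's side of the rover, black tyre with red rim, 66 mm in diameter, 26 mm high; origin at the centre of its underside. Leave it alone.
- screw_jar: Loose jar with a black cap on the mat beyond the rover, 48 mm in diameter, 60 mm high; origin at the centre of its underside. Leave it alone.
- screwdriver: Loose screwdriver with orange handle lying on the mat on the robot's side of the rover, 160 mm long along its own x, 26 mm thick; origin under its middle. Leave it alone.

How it is judged:
By the outcome, as a careful person would: the job done as asked, in the order asked, and still so for the second after the job is handed in, with the robot touching nothing.
It also fails if it takes over 45 s, if anything falls off the work surface, if the arm or the gripper's body presses on something with over 40 N, if the wrist force passes 120 N, or if a joint passes its speed limit or range.

### The arm

A 6-joint arm with a two-finger parallel gripper is mounted at the origin on the work surface. World frame = base frame: x ahead of the robot, y to its left, z up, the work surface at z = 0. Lengths are in m, angles in rad, forces in N, time in s.
With the tool pointing down it reaches from about 0.275 to 1 m from the base axis. Payload 8.4 kg.
Tool frame: the origin (TCP) lies at the very end of the fingers, on their centre line; the grasp point (between the pads) lies 19 mm behind it; z points along the fingers, y is the line along which they close (so a half turn about z gives the same grasp; the last joint's range is limited). The gripper opens to 85 mm and grips with 20 to 120 N. Pads are 22 mm wide; open, the fingers measure 114 mm over their backs; the gripper's body (76 mm by 85 mm) begins 54 mm behind the grasp point. The pads swing forward as they close: fully open they stand 13 mm farther back than shut.
Start: joints at [-1.322, 0.353, 1.633, -0, 1.155, -0.002], TCP at [0.155, -0.605, 0.231] pointing down, gripper open.
Joint ranges: [-2.63, 2.63], [-0.92, 2.1], [0.06, 2.66], [-1.3, 4.44], [0, 2.69], [-3.02, 3.02]. Speed limits (rad/s): [2.22, 2.22, 2.79, 3.14, 3.14, 3.14].

### API

Orientations are given as a rotation vector (axis times angle).
In Python, from rig import get_state, imaging, arm gives the robot as it stands. The module is installed in compiled form; this text tells all that it offers.
- The arm moves only by the tool send_rows, never from a script. Its argument "deltas" is a list that holds one entry, the list of rows, each a list of 4 numbers: the shift along the tool's x, y, z in units of 40 mm (1.0 is 40 mm), then the turn about the tool's z in units of 0.08 rad (1.0 is 0.08 rad). A call has 1 to 20 rows; each row shifts and turns the commanded pose from where the row before left it, along the tool's axes as they then stand; what a row does not reach is not made up. A row lasts 1/12 s, in which the tool goes at most 41.7 mm and 7.16 degrees, less where a joint would pass 70% of its speed; a pose out of reach is approached as far as the arm can. A call with a number of a shift or a turn outside -1 to 1 is refused whole. A call with a gripper value outside its range is refused whole. "grip" is the gripper's target within -1 to 1 (shut at 1, half-way at 0, fully open at -1), set as the call begins (left out, the last holds). The fingers move at their own pace and stop on an object; "newtons" is the grip in N (left out, the last holds). Time passes only in rows, so rows that do not move let the fingers close. It gives the time, the measured TCP pose, the force, the opening and the grip force at its end, in the units of the state.
- get_state(): the state, without advancing time (a new reading comes with each control period).
- imaging.grab_frame(name): name is "side" or "top"; returns a dict with "pixels" (480x640x3 uint8, blue, green, red), "fx", "fy", "cx", "cy" (pixels), "world_to_cam" (4x4, takes a point from world to camera coordinates). Camera axes: x right, y down, z forward; pixel columns grow to the right and rows downward; lengths in m; the calibration is good to about 2 mm. A picture is of the moment at which its call begins. There is no depth.
- arm.sign_off(): hands the job in; it is judged then, once.
Trained networks look in a picture, given as the dict that the camera call returned (one of the last four; its "shot" number tells which), for a name from the list of things; names that differ only in an ending like _2 or _b are one class to them, and where a whole thing is asked for, a point or a joint stands for the part that bears it (a point fixed in the world has none). Each returns a list of dicts, best first, with "score" (0 to 1); they miss things now and then, are a little off and sometimes report something else, mostly with a low value. They report only what shows in the picture. A call takes as long as a camera call.
- imaging.outline_of(label, picture): "pixels" (480x640 bool, what is visible of it) and "extent" ([centre column, centre row, width, height] in pixels, round what is visible of it).
The state is a dict: "t": time; "qpos": joint angles; "qvel": joint speeds; "joint_torque": joint torques, N m; "position": TCP position; "tcp_rot": TCP orientation; "wrist_force": force on the tool from outside, world axes, zero at the start; "ft_torque": the same for the moment, N m; "gripper_width": finger opening in m; "finger_force": force on a finger pad.
Only numpy, scipy, OpenCV 4.12 (cv2) and the standard library are available. Lean on these libraries where they do the work, as an engineer would, in place of code of your own. Each camera call takes 0.05 s, during which the arm holds its last target. There are 200 camera calls.

## Working session

There is one attempt and no reset: what is moved stays moved. The work goes in short steps, Python scripts to look and compute and a tool call to move; the robot and the scene stay as the last step left them, time stands still between calls to the robot, and variables do not carry over. Pictures are saved under pics/ and viewed, at most 10 in all, crops included, and the job is handed in when it is done.

Besides the shell and the picture viewer there is one more tool, called as a command line: name --argument value ..., lists and objects as JSON in quotes. send_rows: Moves the arm, as the interface text tells. Shifts and turns lie within -1 to 1; 1 stands for 40 mm of shift or 0.08 rad of turn. Its arguments: {"type":"object","properties":{"deltas":{"type":"array"},"grip":{"type":"number"},"newtons":{"type":"number"}},"required":["deltas"]}

```bash
mkdir -p pics; cat > h.py <<'E'
import numpy as np, cv2
from rig import get_state, imaging, arm
def ray(f,u,v):
    T=np.array(f["world_to_cam"]);R=T[:3,:3];t=T[:3,3]
    d=R.T@np.array([(u-f["cx"])/f["fx"],(v-f["cy"])/f["fy"],1]);return -R.T@t,d
def atz(f,u,v,z):
    c,d=ray(f,u,v);return c+d*(z-c[2])/d[2]
def proj(f,p):
    T=np.array(f["world_to_cam"]);q=T[:3,:3]@np.array(p)+T[:3,3];return np.array([q[0]/q[2]*f["fx"]+f["cx"],q[1]/q[2]*f["fy"]+f["cy"]])
def tri(f,a,g,b):
    c1,d1=ray(f,*a);c2,d2=ray(g,*b)
    s=np.linalg.lstsq(np.c_[d1,-d2],c2-c1,rcond=None)[0]
    p,q=c1+s[0]*d1,c2+s[1]*d2
    return (p+q)/2,np.linalg.norm(p-q)
E
python3 - <<'E'
from h import *
s=get_state();print(s)
F={n:imaging.grab_frame(n) for n in("top","side")}
for n,f in F.items():
    cv2.imwrite(f"pics/{n}0.png",f["pixels"]);print(n,ray(f,f["cx"],f["cy"]))
    for l in("amber_a_top","power_top","toggle_tip","toggle_base","console","standoff"):
        for o in imaging.outline_of(l,f)[:3]:
            m=cv2.moments(o["pixels"].astype(np.uint8),True);print(n,l,round(o["score"],2),np.round(o["extent"],1),m["m10"]/max(m["m00"],1),m["m01"]/max(m["m00"],1))
E
```

```text
{'t': 0.0, 'qpos': array([-1.32239672e+00,  3.53660946e-01,  1.63414051e+00, -3.33629538e-06,
        1.15520173e+00, -2.39008620e-03]), 'qvel': array([ 0.00068779, -0.00034494,  0.00194169, -0.00022823,  0.00076708,
        0.00138171]), 'joint_torque': array([-1.75455050e-03, -6.05257416e+01, -3.42075849e+01, -1.38059215e-05,
        9.18369769e-03,  2.47789437e-06]), 'position': array([ 0.15499228, -0.60498006,  0.23055096]), 'tcp_rot': array([-3.11553721e+00, -3.92735033e-01,  2.76484159e-04]), 'wrist_force': array([-0.28286326,  0.48105425, -0.47574775]), 'ft_torque': array([-0.02389929,  0.00310794,  0.00653516]), 'finger_force': 0.0, 'gripper_width': 0.08498840458133147}
top (array([0.53328096, 0.03525093, 0.92031323]), array([ 0.10343636,  0.01553852, -0.99451469]))
top amber_a_top 0.81 [380.1 291.4  20.9  20.7] 379.4131147540984 291.57377049180326
top toggle_tip 0.65 [298.6 274.5  20.9  22.8] 299.013201320132 271.2046204620462
top toggle_tip 0.45 [305.9 262.1  51.   57.5] 304.3376483279396 261.3522114347357
top toggle_base 0.83 [303.7 260.8  52.   54.4] 304.35 261.41822916666666
top toggle_base 0.6 [398.3 301.5  10.2   9.2] 399.85714285714283 300.8901098901099
top console 0.63 [399.9 301.6  90.8  67.4] 399.09417288041976 300.91687379177023
top standoff 0.46 [376.6 219.3   8.1  11.5] 376.84415584415586 220.62337662337663
side (array([ 0.3606176 , -0.51779857,  0.58503732]), array([ 0.3218959 ,  0.72085636, -0.61379894]))
side amber_a_top 0.86 [285.3 253.7  19.6  23.3] 285.53479853479854 253.45421245421247
side power_top 0.62 [288.  273.5   9.8   5.6] 286.8709677419355 273.7096774193548
side toggle_tip 0.66 [275.4 199.5  17.9  24.6] 275.3298969072165 197.6701030927835
side toggle_base 0.76 [288.2 212.1  48.6  56. ] 284.4979129397734 217.23494335122243
side console 0.83 [287.4 282.7  49.5  82. ] 286.8678733031674 285.9095022624434
side standoff 0.6 [349.  247.6   7.4  24. ] 349.96666666666664 245.94666666666666
```

View pics/top0.png

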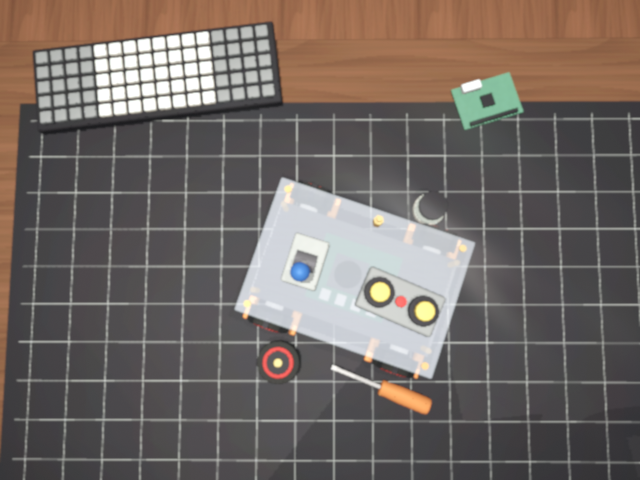

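View pics/side0.png

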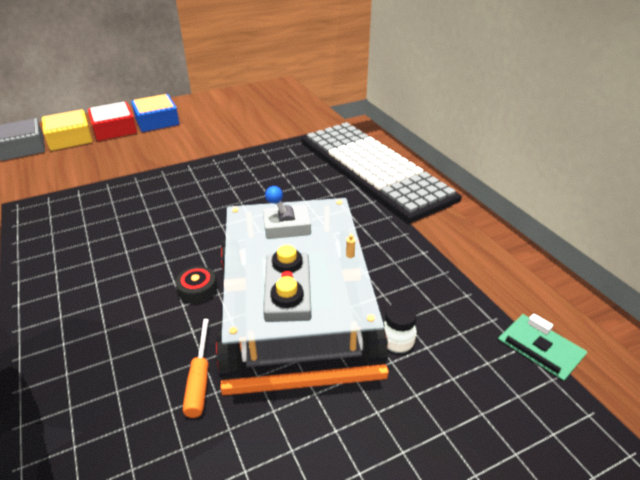

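The top view shows yellow caps at (379,291) and (425,311), the red button at (401,301), the ball at (299,271) leaning toward the robot, the standoff at (378,220) and the jar at (430,208). The side view agrees.

```bash
cat > m.py <<'E'
from h import *
def blobs(f,col):
    h=cv2.cvtColor(f["pixels"],cv2.COLOR_BGR2HSV)
    m=cv2.inRange(h,*{"y":((22,130,120),(35,255,255)),"b":((105,140,50),(125,255,255))}[col])
    n,_,st,c=cv2.connectedComponentsWithStats(m)
    return [(st[i],c[i]) for i in range(1,n) if st[i][4]>60]
E
python3 - <<'E'
from m import *
F={n:imaging.grab_frame(n) for n in("top","side")}
for n,f in F.items():
    for c,z in(("y",.156),("b",.17)):
        for st,p in blobs(f,c): print(n,c,st,p,atz(f,*p,z))
    if n=="top": T=f
o=imaging.outline_of("toggle_base",T)[0]
cnt=max(cv2.findContours(o["pixels"].astype(np.uint8),0,2)[0],key=cv2.contourArea)
print([np.round(atz(T,*p,.135),4) for p in cv2.boxPoints(cv2.minAreaRect(cnt))])
print(tri(F["top"],(300,271),F["side"],(274.5,195)))
for l,z in(("standoff",.148),):
    o=imaging.outline_of(l,T)
    print(l,[atz(T,*x["extent"][:2],z) for x in o[:2]])
print(cv2.imwrite("pics/crop.png",cv2.resize(T["pixels"][170:390,220:490],None,fx=2.5,fy=2.5,interpolation=2)))
E
```

```text
top b [292 263  17  18 221] [299.84162896 271.14027149] [0.57284489 0.07446232 0.17      ]
side y [ 42 110  46  24 227] [ 65.36563877 126.33039648] [0.30689842 0.50825025 0.156     ]
side y [277 250  19  12  85] [285.71764706 256.28235294] [ 0.53956958 -0.04181641  0.156     ]
side y [276 282  21  14 101] [286.33663366 289.7029703 ] [ 0.51585379 -0.09989373  0.156     ]
side b [132 101  47  30 722] [156.25623269 118.4501385 ] [0.4698256  0.42987869 0.17      ]
side b [265 185  18  18 209] [273.61244019 194.5215311 ] [0.57292699 0.08179893 0.17      ]
[array([0.5623, 0.1052, 0.135 ]), array([0.6307, 0.083 , 0.135 ]), array([0.6144, 0.0343, 0.135 ]), array([0.5464, 0.0569, 0.135 ])]
(array([0.57223468, 0.07424835, 0.17388047]), np.float64(0.0012367340698084314))
standoff [array([ 0.640903  , -0.02889087,  0.148     ])]
True
```

View pics/crop.png

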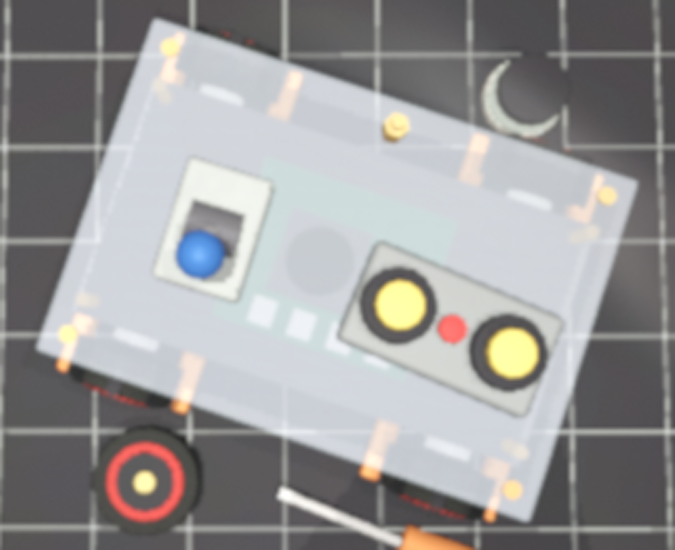

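```bash
python3 - <<'E'
from h import *
f=imaging.grab_frame("top");g=imaging.grab_frame("side")
for fr,n in((f,"top"),(g,"side")):
    for o in imaging.outline_of("amber_a_top",fr)[:3]: print(n,o["score"],o["extent"])
h=cv2.cvtColor(f["pixels"],cv2.COLOR_BGR2HSV);print(h[291,379],h[311,425])
m=cv2.inRange(h,(20,60,150),(35,255,255));n,_,st,c=cv2.connectedComponentsWithStats(m)
P=[]
for i in range(1,n):
    if st[i][4]>150: P.append(atz(f,*c[i],.156));print(st[i],c[i],P[-1])
print("from side, projected:",[proj(g,p) for p in P])
d=P[0]-P[1];print(np.linalg.norm(d[:2]),(P[0]+P[1])/2,np.arctan2(-d[0],d[1]) )
from scipy.spatial.transform import Rotation as R
print(R.from_rotvec(get_state()["tcp_rot"]).as_matrix())
E
```

```text
top 0.6 [378.0, 289.6, 22.3, 16.0]
side 0.68 [273.5, 197.8, 21.4, 24.6]
side 0.56 [285.2, 252.7, 20.7, 18.8]
[ 30  85 255] [ 30  88 255]
[370 282  21  20 342] [379.76900585 291.57602339] [ 0.54668679 -0.03056264  0.156     ]
[414 301  22  21 348] [424.69827586 310.74425287] [ 0.52166513 -0.08930581  0.156     ]
from side, projected: [array([287.3547512 , 249.83831229]), array([287.32962899, 282.84764016])]
0.06385016472461418 [ 0.53417596 -0.05993423  0.156     ] -0.402675053948138
[[ 9.68721397e-01  2.48150870e-01 -1.60644674e-06]
 [ 2.48150870e-01 -9.68721397e-01 -1.75651707e-05]
 [-5.91501171e-06  1.66171155e-05 -1.00000000e+00]]
```

send_rows --deltas '[[[0, 0, -0.1, 0.817], [0, 0, -0.1, 0.817], [0, 0, -0.1, 0.817], [0, 0, -0.1, 0.817], [0, 0, -0.1, 0.817], [0, 0, -0.1, 0.817], [0, 0, -0.1, 0.817], [0, 0, -0.1, 0.817], [0, 0, -0.1, 0.817], [0, 0, -0.1, 0.817]]]' --grip 1 --newtons 20

```text
t: 1.93
position: [0.1551, -0.6054, 0.2715]
tcp_rot: [-3.077, 0.634, 0.0]
wrist_force: [-0.4, -0.4, -0.7]
gripper_width: 0.0
finger_force: 0.0
```

```bash
cat >> h.py <<'E'
from scipy.spatial.transform import Rotation as Ro
def to(p):
    s=get_state();M=Ro.from_rotvec(s["tcp_rot"]).as_matrix()
    print("t",s["t"],"pos",s["position"],"yaw",np.arctan2(M[1,0],M[0,0]),"F",s["wrist_force"],"w",s["gripper_width"])
    print("units",M.T@(np.array(p)-s["position"])/.04)
E
python3 -c "
from h import *
to([.538,.086,.23])"
```

```text
t 1.9333 pos [ 0.15508457 -0.60541592  0.2714626 ] yaw -0.4061072841920199 F [-0.42435655 -0.37106432 -0.68332411] w 1.8832447179399513e-08
units [  1.9659413  -19.66108409   1.03751694]
```

send_rows --deltas '[[[0.1, -0.98, 0.05, 0], [0.1, -0.98, 0.05, 0], [0.1, -0.98, 0.05, 0], [0.1, -0.98, 0.05, 0], [0.1, -0.98, 0.05, 0], [0.1, -0.98, 0.05, 0], [0.1, -0.98, 0.05, 0], [0.1, -0.98, 0.05, 0], [0.1, -0.98, 0.05, 0], [0.1, -0.98, 0.05, 0], [0.1, -0.98, 0.05, 0], [0.1, -0.98, 0.05, 0], [0.1, -0.98, 0.05, 0], [0.1, -0.98, 0.05, 0], [0.1, -0.98, 0.05, 0], [0.1, -0.98, 0.05, 0], [0.1, -0.98, 0.05, 0], [0.1, -0.98, 0.05, 0], [0.1, -0.98, 0.05, 0], [0, 0, 0, 0]]]'

```text
t: 3.6
position: [0.52, 0.0552, 0.2333]
tcp_rot: [-3.077, 0.623, -0.003]
wrist_force: [-0.9, 0.5, -0.2]
gripper_width: 0.0003
finger_force: 0.0
```

```bash
python3 -c "
from h import *
to([.538,.086,.163])"
```

```text
t 3.6 pos [0.51995597 0.05520434 0.23328071] yaw -0.39961766016652944 F [-0.92811906  0.46139954 -0.23664304] w 0.0002620452090443852
units [ 0.11363137 -0.87955598  1.75977412]
```

send_rows --deltas '[[[0.1, -0.88, 0, 0], [0, 0, 0.6, 0], [0, 0, 0.6, 0], [0, 0, 0.55, 0], [0, 0, 0, 0], [0, 0, 0, 0]]]'

```text
t: 4.1
position: [0.5337, 0.0805, 0.1628]
tcp_rot: [3.077, -0.628, -0.004]
wrist_force: [-0.0, -0.6, 0.7]
gripper_width: -0.0
finger_force: 0.0
```

```bash
python3 - <<'E'
from h import *
u=np.array([.951,-.308]);p=np.array([.5884,.0699])
to([*(p+.004*u),.163])
f=imaging.grab_frame("top");g=imaging.grab_frame("side")
cv2.imwrite("pics/c1.png",np.hstack([cv2.resize(f["pixels"][200:360,230:390],(400,400)),cv2.resize(g["pixels"][130:290,200:360],(400,400))]))
E
```

```text
t 4.1 pos [0.53369024 0.08047919 0.16275603] yaw -0.40285381309469326 F [-0.04708728 -0.5952261   0.70466833] w -2.6519306607949395e-05
units [ 1.46148446 -0.30184738 -0.0095586 ]
```

View pics/c1.png

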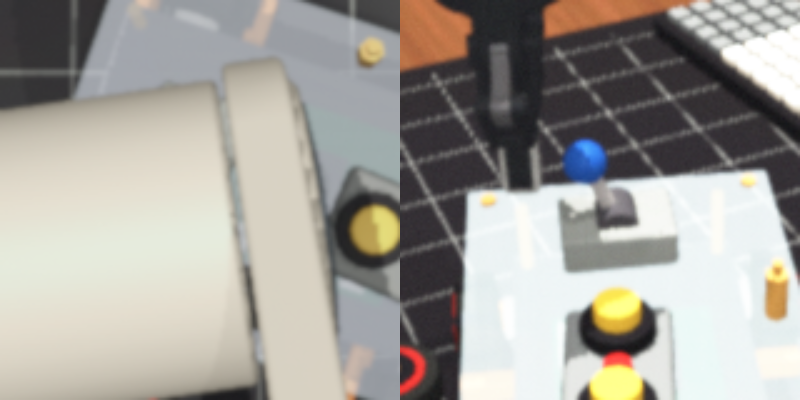

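Left half: the arm hides the toggle. Right half: the closed tips (about 520,185) stand just on the robot's side of the blue ball (585,160), at ball height and aligned for the push.

send_rows --deltas '[[[0, -0.17, 0, 0], [0.15, -0.015, 0, 0], [0.15, -0.015, 0, 0], [0.15, -0.015, 0, 0], [0.15, -0.015, 0, 0], [0.15, -0.015, 0, 0], [0.15, -0.015, 0, 0], [0.15, -0.015, 0, 0], [0.15, -0.015, 0, 0], [0.08, -0.005, 0, 0], [0, 0, 0, 0], [0, 0, 0, 0]]]'

```text
t: 5.2
position: [0.5863, 0.0714, 0.163]
tcp_rot: [3.078, -0.629, 0.0]
wrist_force: [-0.6, -0.4, -0.5]
gripper_width: 0.0002
finger_force: 0.2
```

```bash
python3 - <<'E'
from m import *
u=np.array([.951,-.308]);p=np.array([.5884,.0699])
to([*(p+.004*u),.163])
g=imaging.grab_frame("side")
b=[.5884+.0216*.951,.0699-.0216*.308,.1715]
print("expected ball",proj(g,b),[q for q in blobs(g,"b") if q[1][0]>200])
E
```

```text
t 5.2 pos [0.58634275 0.07137316 0.16304839] yaw -0.4029332154284744 F [-0.62021572 -0.42333063 -0.47584753] w 0.00024572484379355093
units [0.16131468 0.00475515 0.00122573]
expected ball [300.7355046  193.83077734] [(array([292, 185,  17,  17, 225], dtype=int32), array([299.72888889, 193.11555556]))]
```

send_rows --deltas '[[[0.05, 0, 0, 0], [0.05, 0, 0, 0], [0.05, 0, 0, 0], [0, 0, 0, 0], [0, 0, 0, 0]]]'

```text
t: 5.67
position: [0.587, 0.0709, 0.1629]
tcp_rot: [-3.077, 0.629, 0.015]
wrist_force: [-19.0, 9.7, 11.2]
gripper_width: -0.0002
finger_force: 10.8
```

Firm against the far stop. Back off and rise.

send_rows --deltas '[[[-0.3, 0.03, 0, 0], [-0.7, 0.06, 0, 0], [-0.2, 0, -0.5, 0], [0, 0, -0.8, 0], [0, 0, -0.8, 0], [0, 0, 0, 0], [0, 0, 0, 0]]]' --grip -0.18

```text
t: 6.25
position: [0.5476, 0.0849, 0.2496]
tcp_rot: [-3.077, 0.628, -0.008]
wrist_force: [-0.1, 0.4, -0.1]
gripper_width: 0.0502
finger_force: 0.0
```

```bash
python3 - <<'E'
from m import *
to([.5342,-.0599,.20])
g=imaging.grab_frame("side")
print([q for q in blobs(g,"b") if q[1][0]>200])
E
```

```text
t 6.25 pos [0.54762067 0.08487133 0.24963024] yaw -0.40256654192228397 F [-0.14844996  0.43450987 -0.07335479] w 0.05022306480361744
units [1.10318413 3.46461805 1.23720042]
[(array([291, 184,  18,  18, 233], dtype=int32), array([299.43347639, 193.04291845]))]
```

send_rows --deltas '[[[0.22, 0.69, 0, 0], [0.22, 0.69, 0, 0], [0.22, 0.69, 0, 0], [0.22, 0.69, 0, 0], [0.22, 0.7, 0, 0], [0, 0, 0.5, 0], [0, 0, 0.5, 0], [0, 0, 0, 0], [0, 0, 0, 0]]]'

```text
t: 7.05
position: [0.531, -0.0599, 0.2056]
tcp_rot: [3.078, -0.629, -0.006]
wrist_force: [0.0, -0.3, -0.3]
gripper_width: 0.0502
finger_force: 0.0
```

```bash
python3 - <<'E'
from h import *
to([.5342,-.0599,.175])
f=imaging.grab_frame("top");g=imaging.grab_frame("side")
cv2.imwrite("pics/c2.png",np.hstack([cv2.resize(f["pixels"][220:380,320:480],(400,400)),cv2.resize(g["pixels"][170:330,210:370],(400,400))]))
E
```

```text
t 7.05 pos [ 0.5310428  -0.05986057  0.20564047] yaw -0.4030953987329799 F [ 0.03468907 -0.29101382 -0.31115922] w 0.0501722239719995
units [ 0.07586905 -0.0309514   0.76569637]
```

View pics/c2.png

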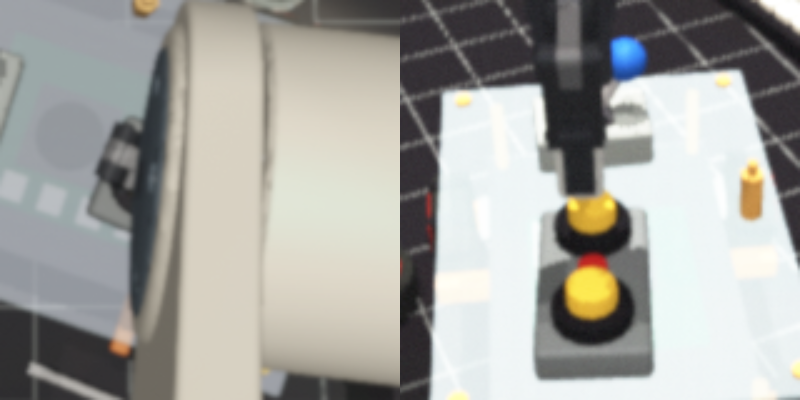

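The side half shows the near finger (582,180) above and in line with the near yellow button, and the ball leaning to the far side (628,58). The fingers are about 4 mm towards the robot, so I correct that and descend.

send_rows --deltas '[[[0.08, -0.03, 0.3, 0], [0, 0, 0.3, 0], [0, 0, 0.2, 0], [0, 0, 0, 0], [0, 0, 0, 0], [0, 0, 0, 0]]]'

```text
t: 7.65
position: [0.5361, -0.0599, 0.1756]
tcp_rot: [-3.078, 0.628, -0.001]
wrist_force: [-0.1, 0.9, -0.1]
gripper_width: 0.0503
finger_force: 0.0
```

```bash
python3 - <<'E'
from h import *
to([.5342,-.0599,.156])
g=imaging.grab_frame("side")
cv2.imwrite("pics/c3.png",cv2.resize(g["pixels"][200:320,220:360],(700,600),interpolation=2))
E
```

```text
t 7.65 pos [ 0.53612201 -0.05994958  0.17564136] yaw -0.4025816635705375 F [-0.06042927  0.85606134 -0.08654234] w 0.05033059148472309
units [-0.04492262  0.01774557  0.49101101]
```

View pics/c3.png

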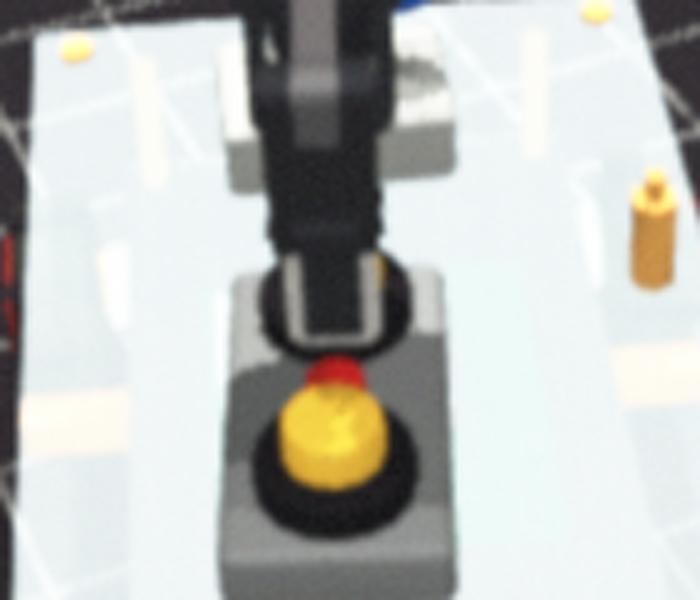

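The finger is centred on the cap (335 vs 333), tip at (333,340), well above the near cap. Go down, feeling for contact.

send_rows --deltas '[[[-0.03, 0, 0.1, 0], [0, 0, 0.1, 0], [0, 0, 0.1, 0], [0, 0, 0.05, 0], [0, 0, 0, 0], [0, 0, 0, 0]]]'

```text
t: 8.2
position: [0.5346, -0.0596, 0.1611]
tcp_rot: [3.078, -0.628, -0.001]
wrist_force: [-0.2, -0.3, 0.7]
gripper_width: 0.0508
finger_force: 0.0
```

send_rows --deltas '[[[0, 0, 0.05, 0], [0, 0, 0.03, 0], [0, 0, 0, 0], [0, 0, 0, 0]]]'

```text
t: 8.53
position: [0.5346, -0.0595, 0.158]
tcp_rot: [-3.078, 0.628, 0.0]
wrist_force: [0.3, 0.2, -0.2]
gripper_width: 0.0505
finger_force: 0.0
```

send_rows --deltas '[[[0, 0, 0.05, 0], [0, 0, 0.05, 0], [0, 0, 0, 0], [0, 0, 0, 0]]]'

```text
t: 8.87
position: [0.5345, -0.0595, 0.1539]
tcp_rot: [3.078, -0.628, -0.001]
wrist_force: [0.3, -0.1, 0.0]
gripper_width: 0.0505
finger_force: 0.0
```

send_rows --deltas '[[[0, 0, 0.05, 0], [0, 0, 0.05, 0], [0, 0, 0, 0], [0, 0, 0, 0]]]'

```text
t: 9.2
position: [0.5349, -0.0596, 0.1503]
tcp_rot: [-3.078, 0.628, -0.001]
wrist_force: [-0.7, 0.1, 4.8]
gripper_width: 0.0501
finger_force: 1.9
```

Contact on both caps (starts near z = 0.154; full depth is near 0.146). Press on.

send_rows --deltas '[[[0, 0, 0.05, 0], [0, 0, 0.05, 0], [0, 0, 0.03, 0], [0, 0, 0, 0], [0, 0, 0, 0]]]'

```text
t: 9.62
position: [0.5349, -0.0596, 0.1452]
tcp_rot: [-3.078, 0.628, -0.001]
wrist_force: [-2.0, -0.6, 8.3]
gripper_width: 0.0502
finger_force: 3.7
```

send_rows --deltas '[[[0, 0, 0.04, 0], [0, 0, 0, 0], [0, 0, 0, 0]]]'

```text
t: 9.87
position: [0.535, -0.0596, 0.1448]
tcp_rot: [-3.078, 0.628, -0.001]
wrist_force: [-6.0, 0.7, 18.7]
gripper_width: 0.0503
finger_force: 9.9
```

send_rows --deltas '[[[0, 0, 0.03, 0], [0, 0, 0, 0], [0, 0, 0, 0], [0, 0, 0, 0], [0, 0, 0, 0], [0, 0, 0, 0], [0, 0, 0, 0], [0, 0, 0, 0], [0, 0, 0, 0], [0, 0, 0, 0], [0, 0, 0, 0], [0, 0, 0, 0], [0, 0, 0, 0], [0, 0, 0, 0], [0, 0, 0, 0], [0, 0, 0, 0], [0, 0, 0, 0], [0, 0, 0, 0], [0, 0, 0, 0], [0, 0, 0, 0]]]'

```text
t: 11.53
position: [0.5351, -0.0596, 0.1446]
tcp_rot: [-3.078, 0.628, -0.002]
wrist_force: [-9.7, 1.9, 30.6]
gripper_width: 0.0502
finger_force: 15.7
```

```bash
python3 - <<'E'
from h import *
to([.5342,-.0599,.156]);s=get_state();print(s["ft_torque"],s["finger_force"])
g=imaging.grab_frame("side")
cv2.imwrite("pics/c4.png",cv2.resize(g["pixels"][200:320,220:360],(700,600),interpolation=2))
E
```

```text
t 11.5333 pos [ 0.5350533  -0.05955014  0.14463834] yaw -0.4027865797667187 F [-9.72680665  1.90429266 30.62268974] w 0.05018120181455537
units [-0.01585485  0.01629443 -0.28406734]
[ 0.20685454  1.77476377 -0.01200006] 15.653045653598383
```

View pics/c4.png

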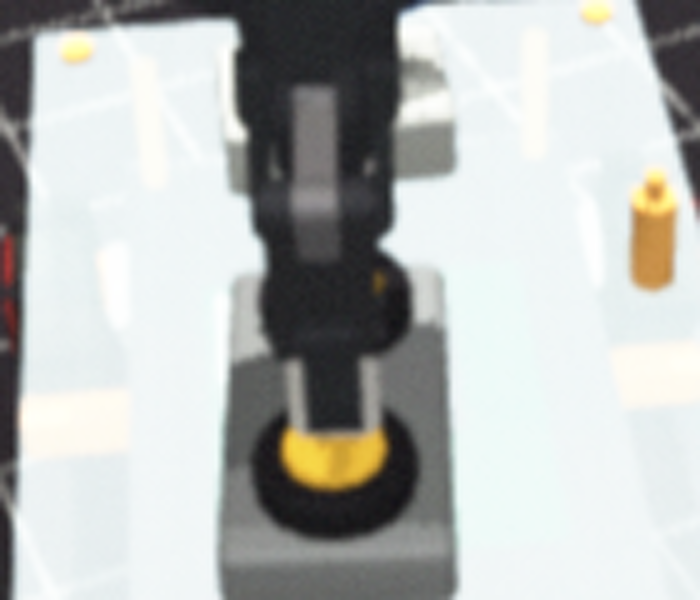

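The near cap is visibly down under its finger, and the 15.7 N on a finger is half the 30.6 N total, so both buttons are down. I hold well past 3 s, then let go straight up.

send_rows --deltas '[[[0, 0, 0, 0], [0, 0, 0, 0], [0, 0, 0, 0], [0, 0, 0, 0], [0, 0, 0, 0], [0, 0, 0, 0], [0, 0, 0, 0], [0, 0, 0, 0], [0, 0, 0, 0], [0, 0, 0, 0], [0, 0, 0, 0], [0, 0, 0, 0], [0, 0, 0, 0], [0, 0, 0, 0], [0, 0, 0, 0], [0, 0, 0, 0], [0, 0, 0, 0], [0, 0, 0, 0], [0, 0, 0, 0], [0, 0, 0, 0]]]'

```text
t: 13.25
position: [0.535, -0.0596, 0.1446]
tcp_rot: [-3.078, 0.628, -0.002]
wrist_force: [-9.7, 1.8, 31.7]
gripper_width: 0.0508
finger_force: 15.7
```

send_rows --deltas '[[[0, 0, 0, 0], [0, 0, 0, 0], [0, 0, 0, 0], [0, 0, 0, 0], [0, 0, 0, 0], [0, 0, 0, 0], [0, 0, 0, 0], [0, 0, 0, 0], [0, 0, 0, 0], [0, 0, 0, 0]]]'

```text
t: 14.08
position: [0.535, -0.0596, 0.1446]
tcp_rot: [-3.078, 0.628, -0.002]
wrist_force: [-10.1, 1.6, 31.0]
gripper_width: 0.0504
finger_force: 15.7
```

send_rows --deltas '[[[0, 0, -0.2, 0], [0, 0, -0.3, 0], [0, 0, -0.5, 0], [0, 0, -0.7, 0], [0, 0, -0.7, 0], [0, 0, -0.7, 0], [0, 0, -0.5, 0], [0, 0, 0, 0], [0, 0, 0, 0], [0, 0, 0, 0]]]'

```text
t: 14.92
position: [0.5341, -0.0595, 0.285]
tcp_rot: [3.078, -0.628, -0.002]
wrist_force: [-0.2, 0.6, -0.9]
gripper_width: 0.0506
finger_force: 0.0
```

```bash
python3 - <<'E'
from m import *
to([.5342,-.0599,.156])
g=imaging.grab_frame("side")
print([q for c in "yb" for q in blobs(g,c) if q[1][0]>200])
cv2.imwrite("pics/end.png",g["pixels"])
E
```

```text
t 14.9167 pos [ 0.5340813  -0.05948148  0.28500244] yaw -0.40280991710962877 F [-0.1752129   0.59685414 -0.88496418] w 0.050630391213225115
units [0.01105662 0.00723963 3.22505222]
[(array([277, 246,  19,  13, 168], dtype=int32), array([286.21428571, 251.70238095])), (array([277, 277,  19,  19, 266], dtype=int32), array([285.9887218, 285.5      ])), (array([291, 184,  18,  18, 203], dtype=int32), array([299.62068966, 193.53694581]))]
```

View pics/end.png

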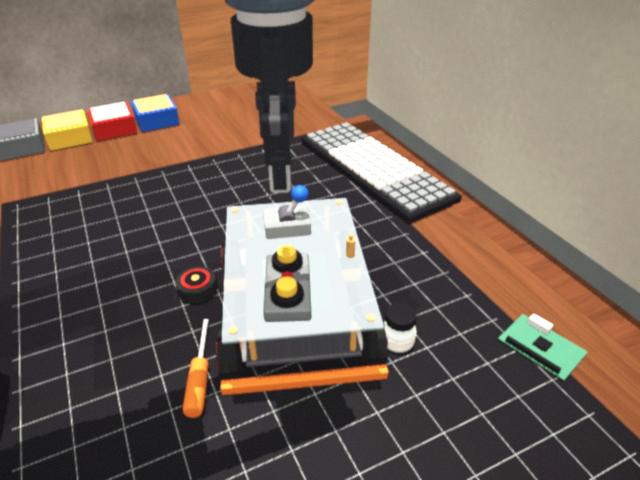

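The lever is on the far side (ball at 300,193). Both buttons are up (286,252 and 286,286), the loose things are unmoved, and the gripper is clear.

```bash
python3 -c "
from rig import arm
print(arm.sign_off())"
```

```text
the job is handed in; nothing more can be done
None
```

The toggle lever is against its far stop, both yellow buttons were pressed together for about 4 s and let go, no contact was made with the red button or the loose items, and the job was handed in at about 15 s.

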